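# Close up the row of square tins on the bench shelf

## Task

Tidy the bench shelf: push the three square tins back, upright and square, against the shelf's back lip, side by side between the fixed end stop and the orange sliding bookend. Then slide the bookend up to close the row and press it firmly against the end stop for a moment, about 15 N, so that no gaps remain, and let go. Never push the tins or the row as hard as 40 N, and leave the other things where they stand.

Things in the scene. Friction and masses are not known exactly. Their poses are not given: they have to be found in the camera images.
- shelf: low bench-top shelf, fixed to the table. Origin under its centre at table level; its x points to the back (away from the open front), y along the shelf to the end stop, z up. Plywood deck, top at z=60 mm, x from -140 to +115 mm, y from -290 to +290 mm. Grey back lip along the whole rear: inner face at x=+115 mm, top at z=95 mm. A tin home against the lip has its centre at x=+70 mm
- end_stop: fixed grey upright plate on the deck, 120 (x) x 12 (y) x 90 mm high. Origin at the centre of its underside, at (55, 171, 60) mm in the shelf's frame; its face towards the tins is at shelf y=+165 mm
- bookend (a joint): travel (m) of the orange bookend, an upright plate 110 (x) x 10 (y) x 90 mm high that slides along the shelf's y with light friction and stays where it is left. 0 = parked far from the end stop, growing towards the end stop, limit 0.150. Its face towards the tins is at shelf y = -235 mm + travel; with the three tins packed tight the travel is 0.115. The deck outside it (-y) is free for pushing it
- bookend_face (a point): point at the centre of the bookend's outer (-y) face, 50 mm above the deck, at shelf x=+55 mm
- tin_blue: square steel tin with a blue band and a flat lid, 90 (x) x 95 (y) x 100 mm high, 0.3 to 0.6 kg, too wide to grip. Origin at the centre of its underside; z up; x points roughly to the shelf's back. Stands loose on the front of the deck
- tin_yellow: square steel tin with a yellow band and a flat lid, 90 (x) x 95 (y) x 100 mm high, 0.3 to 0.6 kg, too wide to grip. Origin at the centre of its underside; z up; x points roughly to the shelf's back. Stands loose on the front of the deck
- tin_red: square steel tin with a red band and a flat lid, 90 (x) x 95 (y) x 100 mm high, 0.3 to 0.6 kg, too wide to grip. Origin at the centre of its underside; z up; x points roughly to the shelf's back. Stands loose on the front of the deck
- jar: bystander: white screw-top jar with yellow label, 68 dia x 100 mm, standing on the shelf deck beyond the end stop; origin at its underside, near the middle
- water_bottle: bystander: clear water bottle, 64 dia x 200 mm; origin at its underside, near the middle
- sprayer: bystander: white trigger spray bottle, 80 dia x 215 mm; origin at its underside, near the middle
- mixing_cup: bystander: grey open mixing cup, 76 dia x 90 mm; origin at its underside, near the middle
- round_can: bystander: bare steel round can, 100 dia x 115 mm; origin at its underside, near the middle
- brush: bystander: flat brush lying on the table beside the shelf; origin at its underside, near the middle
- spatula: bystander: spatula lying on the table beside the shelf; origin at its underside, near the middle
Things that resemble listed ones, but are neither listed nor needed, are in the scene too. What is shaped like the tin_yellow but pink or purple is not meant.

How it is judged:
By the outcome, as a careful person would: the job done as asked, in the order asked, and still so for the second after the job is handed in, with the robot touching nothing.
It also fails if it takes over 72 s, if anything falls off the work surface, if the arm or the gripper's body presses on something with over 40 N, if the wrist force passes 120 N, or if a joint passes its speed limit or range.

## Robot

A 6-joint arm with a two-finger parallel gripper is mounted at the origin on the work surface. World frame = base frame: x ahead of the robot, y to its left, z up, the work surface at z = 0. Lengths are in m, angles in rad, forces in N, time in s.
With the tool pointing down it reaches from about 0.25 to 0.775 m from the base axis. Payload 8.9 kg.
Tool frame: the origin (TCP) lies midway between the tips of the shut fingers; the grasp point (between the pads) lies arm.grasp_offset behind it (arm.grasp_offset is the distance from the TCP to the grasp point, in m); x points along the fingers, z is the direction in which the jaws open and shut, and the axes are right-handed (so a half turn about x gives the same grasp; the last joint's range is limited). The gripper opens to 85 mm and grips with 20 to 120 N. Pads are 22 mm wide; open, the fingers measure 114 mm over their backs; the gripper's body (76 mm by 85 mm) begins 54 mm behind the grasp point. The pads swing forward as they close: fully open they stand 13 mm farther back than shut.
Start: joints at [-1.436, 0.291, -0.153, 1.127, 0, 1.431], TCP at [0.142, -0.505, 0.231] pointing down, gripper open.
Joint ranges: [-2.52, 2.52], [-0.91, 1.74], [-1.3, 1.37], [-1.96, 2.02], [-1.52, 1.47], [-3.14, 3.14]. Speed limits (rad/s): [2.22, 2.22, 2.79, 3.14, 3.14, 3.14].

## Interface

Orientations are given as a rotation vector (axis times angle).
In Python, from bench import get_state, cams, order, arm gives the robot as it stands.
- The arm moves only by the tool servo_tool, never from a script. Its argument "increments" is a list of rows, each an object of numbers: "dx", "dy", "dz": the shift along the tool's x, y, z in mm; "yaw": the turn about the tool's x in rad. In form: [{"dx": .., "dy": .., "dz": .., "yaw": ..}, ...]. A call has 1 to 8 rows; each row is the pose to reach, as a shift and turn from the pose commanded when the call began, along the tool's axes at that moment; what a row does not reach only later rows make up. A row lasts 1/10 s, in which the tool goes at most 50 mm and 8.59 degrees, less where a joint would pass 70% of its speed; a pose out of reach is approached as far as the arm can. A call with a gripper value outside its range is refused whole. "claw" is the gripper command: -1 is fully open, 1 is shut, values between are in proportion, set as the call begins (left out, the last holds). The fingers move at their own pace and stop on an object; "grip_force" is the grip in N (left out, the last holds). Time passes only in rows, so rows that repeat a pose let the fingers close. It gives the time, the measured TCP pose, the force and the opening at its end, in the units of the state.
- get_state(): the state, without advancing time (a new reading comes with each control period).
- cams.grab_frame(name): name is "scene" or "top" or "wrist"; returns the picture (400x640x3 uint8, blue, green, red); there is no depth.
- cams.camera_info(name): a dict with "fx", "fy", "cx", "cy" (pixels), "dist_coeffs" ([k1, k2, p1, p2, k3] as OpenCV has them; the pictures are not rectified), "position" and "rotation" of the camera in the world; the wrist camera has in their place "tool_from_camera" (4x4, takes a point from camera to tool coordinates, whose origin is the TCP and whose axes are the tool frame's). Camera axes: x right, y up, looking along -z (the intrinsics and any distortion apply to the point x, -y, -z); pixel columns grow to the right and rows downward; lengths in m; the calibration is good to about 2 mm. A picture is of the moment at which its call begins: read the wrist's pose just before it. camera_info takes no time and is no camera call.
- order.hand_in(): hands the job in, once; it reports no verdict.
Trained networks look in the newest picture that a camera, given by its name, has taken for a name from the list of things; names that differ only in an ending like _2 or _b are one class to them, and where a whole thing is asked for, a point or a joint stands for the part that bears it (a point fixed in the world has none). Each returns a list of dicts, best first, with "confidence" (0 to 1); they miss things now and then, are a little off and sometimes report something else, mostly with a low value. They report only what shows in the picture. A call takes as long as a camera call. They do not tell look-alikes from the thing itself.
- cams.look_for(camera, thing): "position" ([column, row] in pixels, amid what is visible of it).
- cams.regions_of(camera, thing): "pixels" (400x640 bool, what is visible of it) and "position" ([column, row] in pixels, amid what is visible of it).
The state is a dict: "time": time; "qpos": joint angles; "dq": joint speeds; "joint_torque": joint torques, N m; "tcp_pos": TCP position; "eef_rot": TCP orientation; "wrist_force": force on the tool from outside, world axes, zero at the start; "ft_torque": the same for the moment, N m; "finger_gap": opening from 0.0 (shut) to 1.0 (fully open).
Only numpy, scipy, OpenCV 4.12 (cv2) and the standard library are available. Lean on these libraries where they do the work, as an engineer would, in place of code of your own. Each camera call takes 0.05 s, during which the arm holds its last target.

## Working session

There is one attempt and no reset: what is moved stays moved. The work goes in short steps, Python scripts to look and compute and a tool call to move; the robot and the scene stay as the last step left them, time stands still between calls to the robot, and variables do not carry over. Pictures are saved under pics/ and viewed, and the job is handed in when it is done.

Besides the shell and the picture viewer there is one more tool, called after "Request:" in YAML: its name, and indented under it one key for each argument. servo_tool: Moves the arm, as the interface text tells. Its arguments: {"type":"object","properties":{"increments":{"type":"array"},"claw":{"type":"number"},"grip_force":{"type":"number"}},"required":["increments"]}

```bash
mkdir -p pics; ls
python3 - <<'E'
from bench import get_state, cams, order, arm
import cv2, numpy as np
s=get_state()
for k,v in s.items(): print(k,np.round(v,4))
print(arm.grasp_offset,[a for a in dir(arm) if a[0]!='_'])
for n in ("scene","top","wrist"):
    cv2.imwrite(f"pics/{n}0.png",cams.grab_frame(n)); print(n,cams.camera_info(n))
E
```

```text
pics
time 0.0
qpos [-1.4363  0.2913 -0.1541  1.1267 -0.      1.4315]
dq [-0.0024  0.0008 -0.     -0.0031 -0.0007  0.0004]
joint_torque [-1.30000e-03 -5.37142e+01  3.31374e+01  1.60000e-02 -3.00000e-04
 -0.00000e+00]
tcp_pos [ 0.1419 -0.505   0.2307]
eef_rot [ 1.0061  1.3273 -1.0045]
wrist_force [ 0.6096 -0.006  -1.0797]
ft_torque [ 0.0343 -0.0328 -0.0197]
finger_gap 1.0011
0.0187 ['Unreachable', 'grasp_offset']
scene {'fx': 361.39501233100583, 'fy': 361.39501233100583, 'cx': 319.5328045393292, 'cy': 207.10670016170982, 'dist_coeffs': array([0.00405468, 0.        , 0.        , 0.        , 0.        ]), 'position': array([ 1.46115958, -0.14049889,  0.80925639]), 'rotation': array([0.75758619, 0.69726048, 1.34965478])}
top {'fx': 386.28748081652145, 'fy': 386.28748081652145, 'cx': 316.98422450059894, 'cy': 197.48891870610362, 'dist_coeffs': array([-0.03221022,  0.        ,  0.        ,  0.        ,  0.        ]), 'position': array([ 0.15715046, -0.03235357,  1.44239482]), 'rotation': array([ 0.16640132, -0.17592861, -1.63032786])}
wrist {'fx': 333.51804335486514, 'fy': 333.51804335486514, 'cx': 316.98511838397417, 'cy': 199.33017055973525, 'dist_coeffs': array([-0.0486823,  0.       ,  0.       ,  0.       ,  0.       ]), 'tool_from_camera': array([[-2.20482759e-04,  2.95691939e-01, -9.55283324e-01,
        -1.42338343e-01],
       [-6.22682922e-04,  9.55283121e-01,  2.95692020e-01,
         7.54755044e-02],
       [ 9.99999782e-01,  6.60033604e-04, -2.65011376e-05,
        -1.13826146e-03],
       [ 0.00000000e+00,  0.00000000e+00,  0.00000000e+00,
         1.00000000e+00]])}
```

View pics/scene0.png

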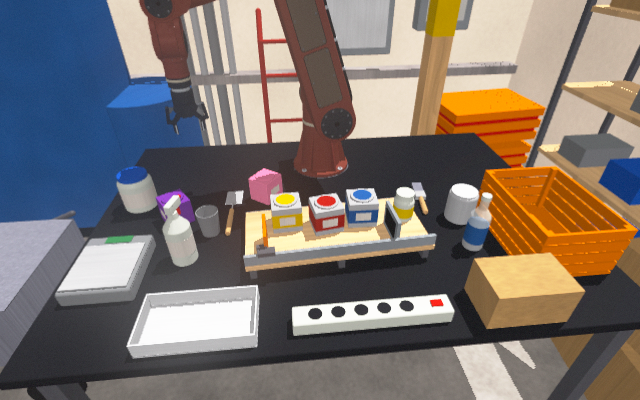

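View pics/top0.png

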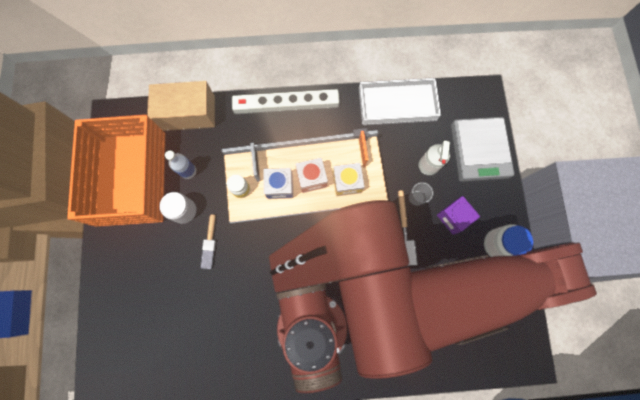

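View pics/wrist0.png

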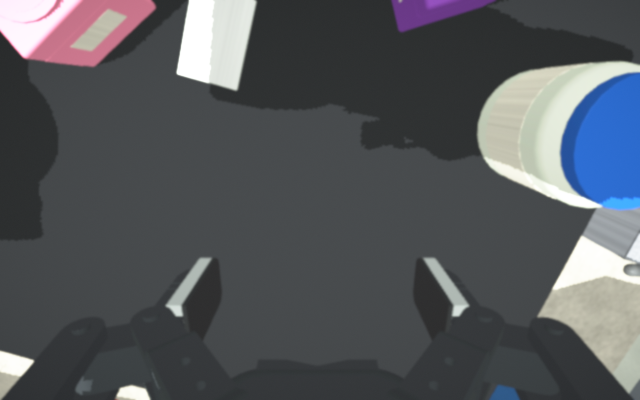

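```bash
cat > h.py <<'E'
from bench import get_state, cams, order, arm
import cv2, numpy as np
from scipy.spatial.transform import Rotation as R
def campose(n):
    ci=cams.camera_info(n)
    K=np.array([[ci['fx'],0,ci['cx']],[0,ci['fy'],ci['cy']],[0,0,1]])
    if 'position' in ci:
        Rc=R.from_rotvec(ci['rotation']).as_matrix(); p=np.array(ci['position'])
    else:
        s=get_state(); T=np.eye(4);T[:3,:3]=R.from_rotvec(s['eef_rot']).as_matrix();T[:3,3]=s['tcp_pos']
        T=T@ci['tool_from_camera'];Rc=T[:3,:3];p=T[:3,3]
    return K,np.array(ci['dist_coeffs']),Rc@np.diag([1,-1,-1.]),p   # cv camera axes in world
def unproj(n,uv,z,cp=None):
    K,d,Rw,p=cp or campose(n)
    q=cv2.undistortPoints(np.array(uv,float).reshape(-1,1,2),K,d).reshape(-1,2)
    r=np.c_[q,np.ones(len(q))]@Rw.T
    t=(z-p[2])/r[:,2]
    return p+r*t[:,None]
def proj(n,P,cp=None):
    K,d,Rw,p=cp or campose(n)
    Rv=Rw.T
    return cv2.projectPoints(np.array(P,float).reshape(-1,1,3),cv2.Rodrigues(Rv)[0],-Rv@p,K,d)[0].reshape(-1,2)
E
python3 - <<'E'
from h import *
im=cv2.imread("pics/top0.png"); cv2.imwrite("pics/top0c.png",cv2.resize(im[115:235,215:405],None,fx=4,fy=4,interpolation=cv2.INTER_CUBIC))
im=cv2.imread("pics/scene0.png"); cv2.imwrite("pics/scene0c.png",cv2.resize(im[160:290,230:440],None,fx=3.8,fy=3.8,interpolation=cv2.INTER_CUBIC))
print(R.from_rotvec(get_state()['eef_rot']).as_matrix().round(3))
E
```

```text
[[-0.     0.963  0.27 ]
 [ 0.001  0.27  -0.963]
 [-1.     0.    -0.001]]
```

View pics/top0c.png

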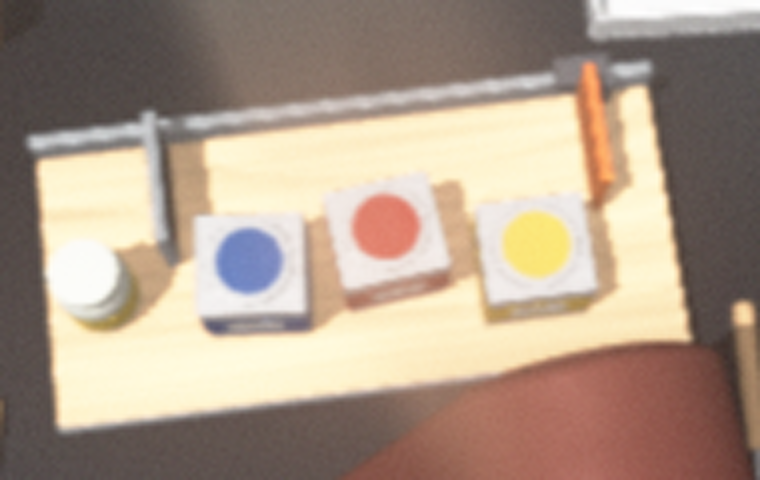

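View pics/scene0c.png

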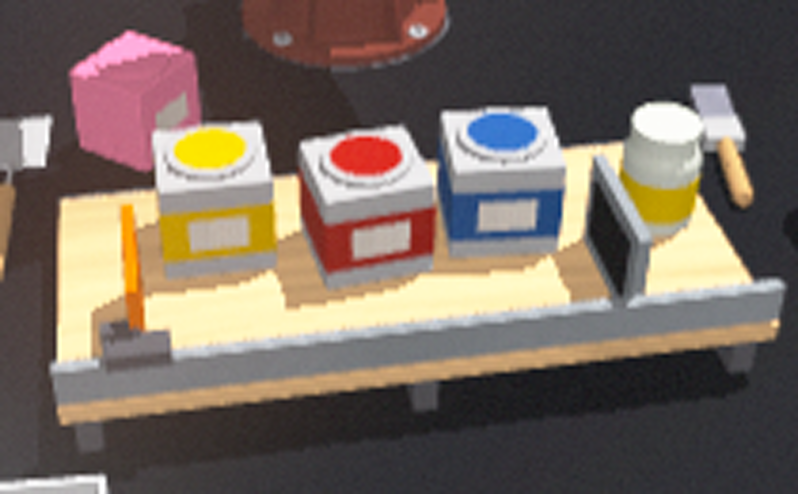

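```bash
cat > fit0.py <<'E'
from h import *
from scipy.optimize import least_squares
cT,cS=campose('top'),campose('scene')
top=lambda a:np.array(a,float)/4+[215,115]-.4
sc=lambda a:np.array(a,float)/3.8+[230,160]-.4
SP=[('t',(-.14,.29,.06),(60,431)),('t',(-.005,.171,.15),(168,255)),('s',(-.14,-.29,.06),(60,200)),('s',(.115,-.29,.095),(55,366)),
 ('s',(-.005,.171,.15),(601,160)),('s',(.115,.171,.15),(640,240)),('t',(.115,.290,.095),(35,150)),('s',(.115,.29,.095),(780,285))]
def w(p,P): 
    c,s=np.cos(p[2]),np.sin(p[2]);P=np.array(P,float).reshape(-1,3)
    return np.c_[p[0]+c*P[:,0]-s*P[:,1],p[1]+s*P[:,0]+c*P[:,1],P[:,2]]
def res(p):
    o=[]
    for k,P,uv in SP:
        o.append(proj('', w(p,P),cT if k=='t' else cS)[0]-(top(uv) if k=='t' else sc(uv)))
    return np.array(o).ravel()
r=least_squares(res,[.5,0,0],loss='soft_l1');sh=r.x;print('shelf',sh.round(4));print(res(sh).reshape(-1,2).round(1))
tins=dict(blue=([(195,215),(307,213),(311,317),(203,322)],[(441,113),(552,108),(563,165),(446,172)]),
 red=([(325,190),(430,173),(450,275),(345,295)],[(300,140),(404,127),(435,187),(327,202)]),
 yellow=([(475,205),(583,195),(597,295),(487,307)],[(153,127),(262,123),(273,180),(162,190)]))
# top order: back+y, back-y, front-y, front+y ; scene order: front-y, front+y, back+y, back-y
h=.045;k=.0475
ct=[(h,k,.16),(h,-k,.16),(-h,-k,.16),(-h,k,.16)];cs=[(-h,-k,.16),(-h,k,.16),(h,k,.16),(h,-k,.16)]
for n,(a,b) in tins.items():
    f=lambda p:np.r_[(proj('',w(p,ct),cT)-top(a)).ravel(),(proj('',w(p,cs),cS)-sc(b)).ravel()]
    q=least_squares(f,[*sh[:2],sh[2]],loss='soft_l1');p=q.x
    d=p[:2]-sh[:2];c,s=np.cos(sh[2]),np.sin(sh[2])
    print(n,p.round(4),'shelf frame',np.round([c*d[0]+s*d[1],-s*d[0]+c*d[1]],4),'relyaw',round(np.degrees(p[2]-sh[2]),1),'rms',np.sqrt((q.fun**2).mean()).round(2))
E
python3 fit0.py
```

```text
shelf [ 0.5516 -0.0089  0.0677]
[[-0.  -0.9]
 [-2.  -3.5]
 [-1.   0.2]
 [-1.4 -0.8]
 [-1.1 -2.1]
 [ 1.5 -0.2]
 [-1.8 -0.1]
 [-0.3 -2.2]]
blue [ 0.5077  0.0816 -0.0508] shelf frame [-0.0377  0.0932] relyaw -6.8 rms 1.5
red [ 0.5304 -0.0352  0.1358] shelf frame [-0.0229 -0.0248] relyaw 3.9 rms 1.52
yellow [ 0.5049 -0.1616  0.0479] shelf frame [-0.057  -0.1492] relyaw -1.1 rms 1.25
```

```bash
cat > ov.py <<'E'
from h import *
import sys
def w(p,P): 
    c,s=np.cos(p[2]),np.sin(p[2]);P=np.array(P,float).reshape(-1,3)
    return np.c_[p[0]+c*P[:,0]-s*P[:,1],p[1]+s*P[:,0]+c*P[:,1],P[:,2]]
def overlay(n,img,sh,out,roi,fx,cp=None,bk=None):
    cp=cp or campose(n)
    x0,y0,x1,y1=roi
    b=cv2.resize(img[y0:y1,x0:x1],None,fx=fx,fy=fx,interpolation=cv2.INTER_CUBIC)
    L=[[(-.14,-.29,.06),(-.14,.29,.06),(.115,.29,.06),(.115,-.29,.06),(-.14,-.29,.06)],[(.115,-.29,.095),(.115,.29,.095)],
       [(-.005,.165,.15),(.115,.165,.15),(.115,.177,.15),(-.005,.177,.15),(-.005,.165,.15)],[(-.005,.165,.06),(.115,.165,.06)],
       [(0,-.235,.15),(.11,-.235,.15),(.11,-.245,.15),(0,-.245,.15),(0,-.235,.15)]]
    for l in L:
        q=(proj(n,w(sh,l),cp)-[x0,y0]+.5)*fx
        cv2.polylines(b,[np.int32(q.round())],False,(0,255,0),1)
    cv2.imwrite(out,b)
if __name__=='__main__':
    sh=[float(a) for a in sys.argv[1:4]]
    overlay('top',cv2.imread('pics/top0.png'),sh,'pics/ovt%s.png'%sys.argv[4],(215,115,405,235),4)
    overlay('scene',cv2.imread('pics/scene0.png'),sh,'pics/ovs%s.png'%sys.argv[4],(230,160,440,290),3.8)
E
python3 ov.py .5516 -.0089 .0677 a
```

```text
(no output)
```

View pics/ovta.png

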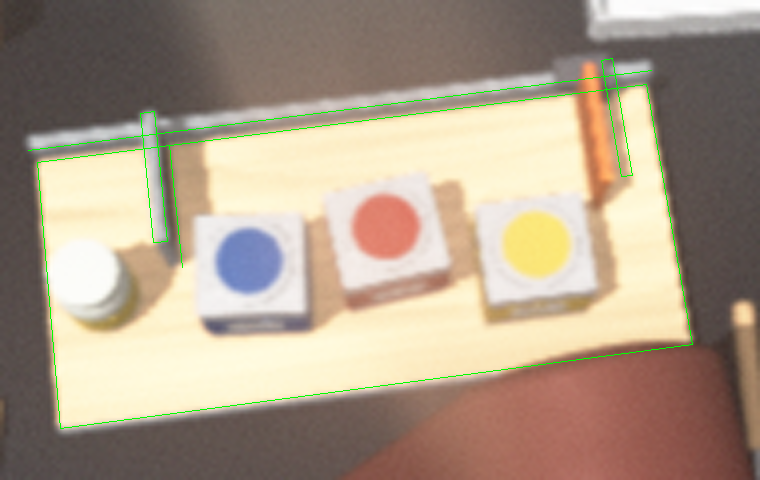

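View pics/ovsa.png

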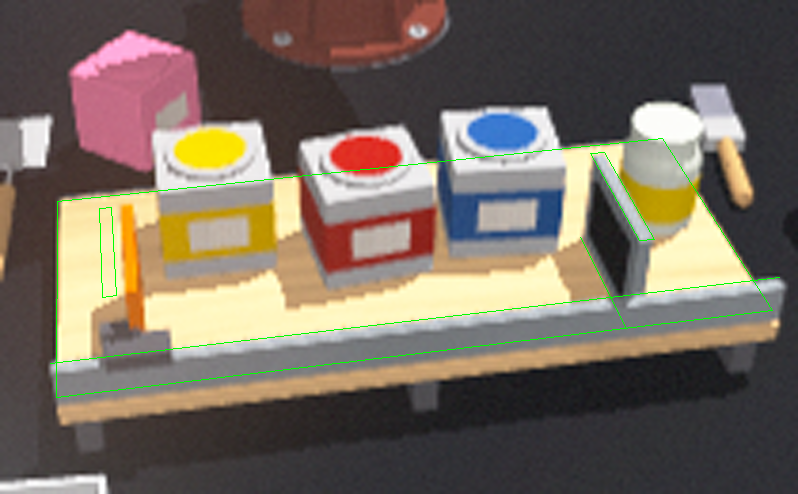

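Candidates (scene px): yellow tin (286,211); the pink look‑alike (265,185) and purple one (175,208) stand off the shelf and are not meant. Red tin (327,212), blue tin (362,206), all three on the deck. Choice confirmed in the crops above. Moving above the front of yellow.

Request:
servo_tool:
  increments:
    - {"dx": -10,"dy": 45,"dz": -31,"yaw": 0.03}
    - {"dx": -10,"dy": 85,"dz": -60,"yaw": 0.06}
    - {"dx": -10,"dy": 125,"dz": -88,"yaw": 0.09}
    - {"dx": -10,"dy": 165,"dz": -116,"yaw": 0.12}
    - {"dx": -10,"dy": 205,"dz": -145,"yaw": 0.15}
    - {"dx": -10,"dy": 245,"dz": -173,"yaw": 0.18}
    - {"dx": -10,"dy": 285,"dz": -201,"yaw": 0.205}
    - {"dx": -10,"dy": 325,"dz": -229,"yaw": 0.205}
  claw: -0.18

```text
time: 0.95
tcp_pos: [0.3938, -0.1952, 0.2414]
eef_rot: [1.159, 1.24, -1.159]
wrist_force: [0.3, -0.7, -0.2]
finger_gap: 0.592
```

Run:
```python
from h import *
from ov import overlay
s=get_state();print(s['tcp_pos'],R.from_rotvec(s['eef_rot']).as_matrix().round(3))
im=cams.grab_frame('wrist');cv2.imwrite('pics/w1.png',im)
overlay('wrist',im,[.5516,-.0089,.0677],'pics/w1o.png',(0,0,640,400),1.25)
```

```text
[ 0.39381302 -0.19523611  0.24138439] [[ 0.     0.998  0.068]
 [-0.     0.068 -0.998]
 [-1.     0.     0.   ]]
```

View pics/w1o.png

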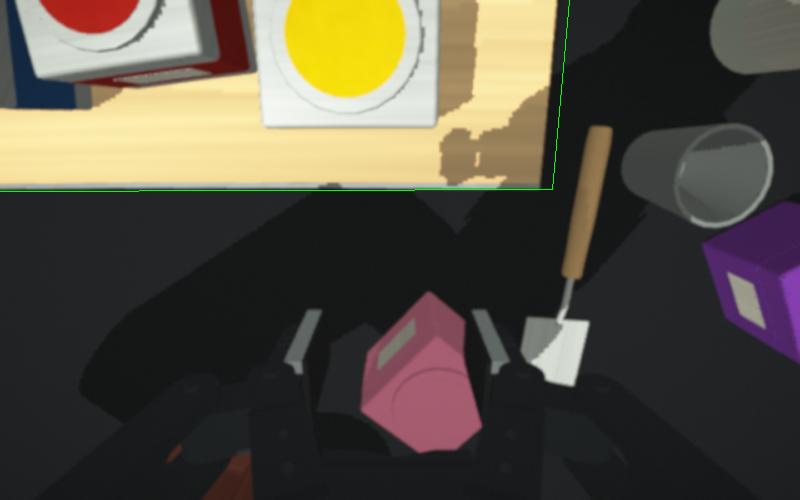

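Request:
servo_tool:
  increments:
    - {"dx": -22,"dy": 28,"dz": -31}
    - {"dx": -44,"dy": 56,"dz": -62}
    - {"dx": -66,"dy": 84,"dz": -93}
    - {"dx": -88,"dy": 112,"dz": -124}
    - {"dx": -110,"dy": 140,"dz": -155}
    - {"dx": -110,"dy": 140,"dz": -155}
    - {"dx": -110,"dy": 140,"dz": -155}

```text
$.increments[0]: bad value
```

Run:
```python
from h import *
from ov import overlay
s=get_state();print(s['tcp_pos'],s['eef_rot'],np.abs(s['dq']).max(),s['finger_gap'])
im=cams.grab_frame('wrist');cv2.imwrite('pics/w2.png',im)
overlay('wrist',im,[.5516,-.0089,.0677],'pics/w2o.png',(0,0,640,400),1.25)
```

```text
[ 0.39730097 -0.18991158  0.24139155] [ 1.15813159  1.24318681 -1.15189872] 0.20616540553911403 0.588453047110229
```

View pics/w2o.png

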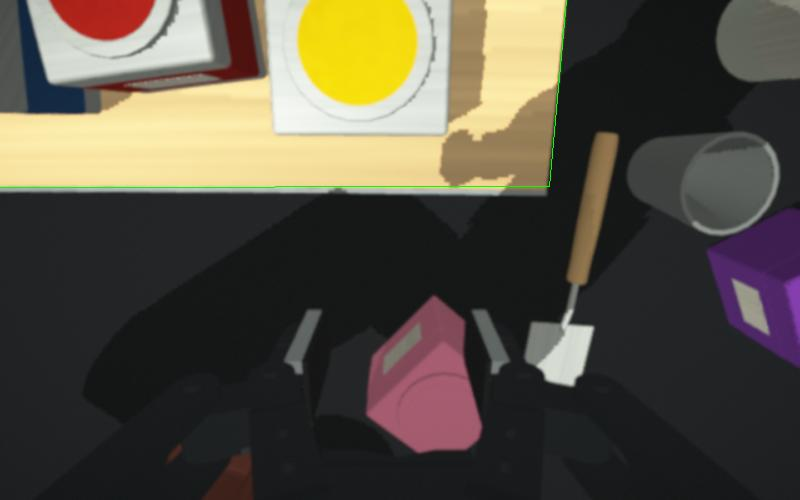

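Request:
servo_tool:
  increments:
    - {"dx": -22,"dy": 28,"dz": -31,"yaw": 0}
    - {"dx": -44,"dy": 56,"dz": -62,"yaw": 0}
    - {"dx": -66,"dy": 84,"dz": -93,"yaw": 0}
    - {"dx": -88,"dy": 112,"dz": -124,"yaw": 0}
    - {"dx": -110,"dy": 140,"dz": -155,"yaw": 0}
    - {"dx": -110,"dy": 140,"dz": -155,"yaw": 0}
    - {"dx": -110,"dy": 140,"dz": -155,"yaw": 0}

```text
time: 1.75
tcp_pos: [0.5222, -0.0326, 0.351]
eef_rot: [1.157, 1.242, -1.158]
wrist_force: [0.7, -0.2, -0.8]
finger_gap: 0.594
```

Run:
```python
from h import *
from ov import overlay
s=get_state();print(s['tcp_pos'],s['eef_rot'],np.abs(s['dq']).max(),s['finger_gap'])
im=cams.grab_frame('wrist');cv2.imwrite('pics/w2.png',im)
overlay('wrist',im,[.5516,-.0089,.0677],'pics/w2o.png',(0,0,640,400),1.25)
```

```text
[ 0.52217597 -0.03263452  0.35100353] [ 1.15683546  1.24173143 -1.15763596] 0.04525881465156118 0.5943332122514497
```

View pics/w2o.png

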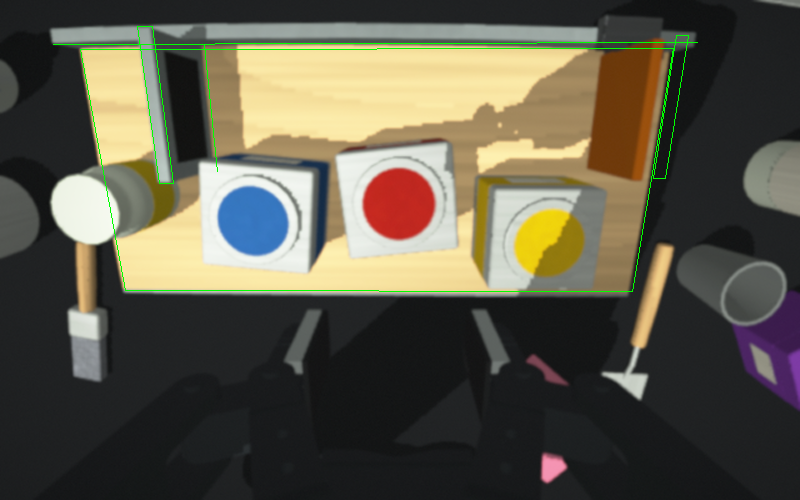

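Run:
```python
import cv2
im=cv2.imread('pics/w2.png');cv2.imwrite('pics/w2c.png',cv2.resize(im[100:240,150:540],None,fx=2,fy=2,interpolation=cv2.INTER_CUBIC))
```

```text
(no output)
```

View pics/w2c.png

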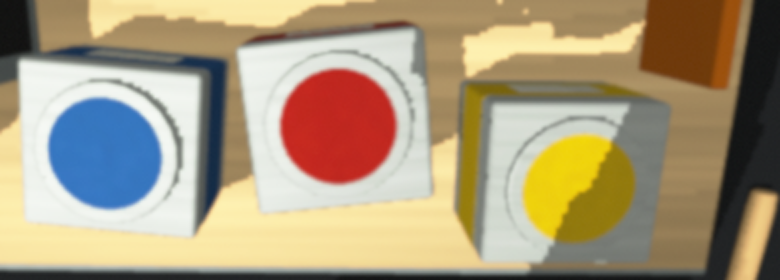

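Run:
```python
from h import *
from ov import w
from scipy.optimize import least_squares
sh=np.array([.5516,-.0089,.0677]);h=.045;k=.0475
ct=[(h,k,.16),(h,-k,.16),(-h,-k,.16),(-h,k,.16)]
cp=campose('wrist')
for n,a in dict(blue=[(20,57),(210,70),(195,236),(25,220)],red=[(238,45),(418,27),(433,193),(262,212)],yellow=[(487,97),(668,104),(648,263),(483,258)]).items():
    uv=np.array(a)/2+[150,100]-.25
    q=least_squares(lambda p:(proj('',w(p,ct),cp)-uv).ravel(),sh)
    d=q.x[:2]-sh[:2];c,s=np.cos(sh[2]),np.sin(sh[2])
    print(n,q.x.round(4),np.round([c*d[0]+s*d[1],-s*d[0]+c*d[1]],4),np.degrees(q.x[2]-sh[2]).round(1),np.sqrt((q.fun**2).mean()).round(2))
# bookend & bystanders
ov=lambda u:np.array(u)/1.25
def toS(P):
    d=P[:,:2]-sh[:2];c,s=np.cos(sh[2]),np.sin(sh[2]);return np.c_[c*d[:,0]+s*d[:,1],-s*d[:,0]+c*d[:,1]]
print('bookend top front corners',toS(unproj('',[ov((637,181)),ov((646,180))],.15,cp)))
print('back corners',toS(unproj('',[ov((656,38)),ov((664,40))],.15,cp)))
print('sprayer-ish base',toS(unproj('top',[(430,165),(442,150)],.1)))
print('deck corners',toS(unproj('',[ov((632,292)),ov((124,292)),ov((80,48))],.06,cp)))
```

```text
blue [ 0.5124  0.0817 -0.0361] [-0.033  0.093] -5.9 1.66
red [ 0.5337 -0.033   0.1794] [-0.0195 -0.0228] 6.4 2.6
yellow [ 0.5102 -0.1573  0.0658] [-0.0514 -0.1452] -0.1 2.12
bookend top front corners [[-0.0032353  -0.22201265]
 [-0.00231944 -0.2296489 ]]
back corners [[ 0.10670885 -0.22018506]
 [ 0.10549575 -0.22679197]]
sprayer-ish base [[-0.03811989 -0.45779185]
 [ 0.01245801 -0.51305946]]
deck corners [[-0.1420104  -0.29081339]
 [-0.14265343  0.29157807]
 [ 0.11575269  0.28938196]]
```

Request:
servo_tool:
  increments:
    - {"dx": 20,"dy": -30,"dz": 31,"yaw": 0}
    - {"dx": 40,"dy": -60,"dz": 62,"yaw": 0}
    - {"dx": 65,"dy": -89,"dz": 94,"yaw": 0}
    - {"dx": 90,"dy": -119,"dz": 125,"yaw": 0}
    - {"dx": 135,"dy": -119,"dz": 125,"yaw": 0}
    - {"dx": 180,"dy": -119,"dz": 125,"yaw": 0}
    - {"dx": 225,"dy": -119,"dz": 125,"yaw": 0}
    - {"dx": 254,"dy": -119,"dz": 125,"yaw": 0}

```text
time: 2.6
tcp_pos: [0.4085, -0.1656, 0.0943]
eef_rot: [1.16, 1.243, -1.162]
wrist_force: [0.2, 0.2, 0.3]
finger_gap: 0.588
```

Request:
servo_tool:
  increments:
    - {"dx": 0,"dy": 8,"dz": 0,"yaw": 0}
    - {"dx": 0,"dy": 14,"dz": 0,"yaw": 0}
    - {"dx": 0,"dy": 20,"dz": 0,"yaw": 0}
    - {"dx": 0,"dy": 26,"dz": 0,"yaw": 0}
    - {"dx": 0,"dy": 32,"dz": 0,"yaw": 0}

```text
time: 3.1
tcp_pos: [0.4451, -0.1639, 0.0984]
eef_rot: [1.158, 1.239, -1.157]
wrist_force: [-0.1, -0.1, 0.2]
finger_gap: 0.594
```

Request:
servo_tool:
  increments:
    - {"dx": 3,"dy": 4,"dz": 0,"yaw": 0}
    - {"dx": 3,"dy": 8,"dz": 0,"yaw": 0}
    - {"dx": 3,"dy": 12,"dz": 0,"yaw": 0}
    - {"dx": 3,"dy": 16,"dz": 0,"yaw": 0}
    - {"dx": 3,"dy": 20,"dz": 0,"yaw": 0}

```text
time: 3.6
tcp_pos: [0.4637, -0.162, 0.0942]
eef_rot: [1.158, 1.241, -1.159]
wrist_force: [-2.7, -0.0, 0.1]
finger_gap: 0.588
```

Run:
```python
from h import *
s=get_state();print(s['tcp_pos'],s['wrist_force'],s['finger_gap'])
for n in('wrist','scene'):cv2.imwrite('pics/%s3.png'%n,cams.grab_frame(n))
```

```text
[ 0.46372266 -0.16204518  0.0942131 ] [-2.696134   -0.00454098  0.11381847] 0.5876741735963725
```

View pics/wrist3.png

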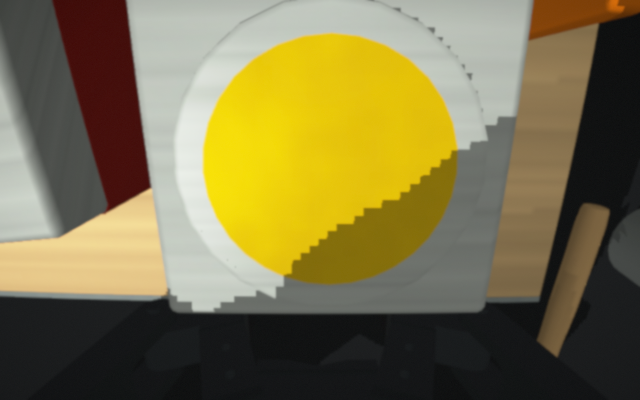

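View pics/scene3.png

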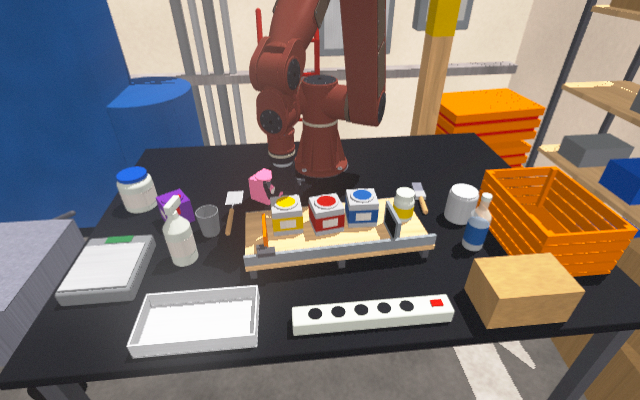

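Request:
servo_tool:
  increments:
    - {"dx": 0,"dy": 8,"dz": 0,"yaw": 0}
    - {"dx": 0,"dy": 16,"dz": 0,"yaw": 0}
    - {"dx": 0,"dy": 24,"dz": 0,"yaw": 0}
    - {"dx": 0,"dy": 32,"dz": 0,"yaw": 0}
    - {"dx": 0,"dy": 40,"dz": 0,"yaw": 0}
    - {"dx": 0,"dy": 48,"dz": 0,"yaw": 0}
    - {"dx": 0,"dy": 56,"dz": 0,"yaw": 0}
    - {"dx": 0,"dy": 64,"dz": 0,"yaw": 0}

```text
time: 4.5
tcp_pos: [0.5282, -0.1577, 0.0943]
eef_rot: [1.158, 1.241, -1.158]
wrist_force: [-3.4, -0.2, -0.1]
finger_gap: 0.59
```

Run:
```python
from h import *
s=get_state();print(s['tcp_pos'],s['wrist_force'],s['finger_gap'])
a,b=[cams.grab_frame(n) for n in('wrist','scene')];cv2.imwrite('pics/ws4.png',np.vstack([cv2.resize(a,(480,300)),cv2.resize(b[150:280,210:450],(554,300))[:,:480]]))
```

```text
[ 0.52819802 -0.15767751  0.0942526 ] [-3.43861292 -0.15507386 -0.08797618] 0.5897203677994943
```

View pics/ws4.png

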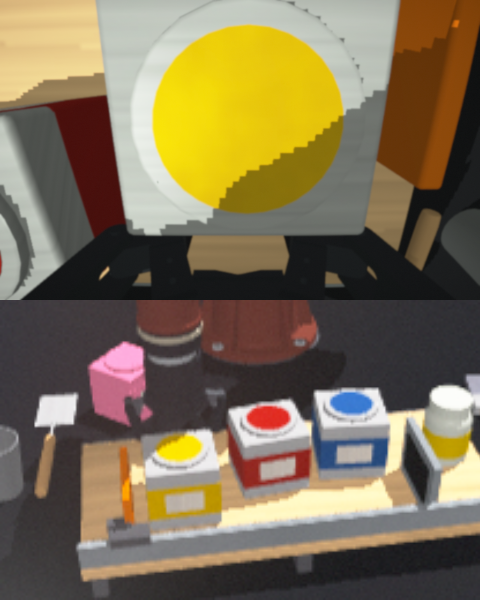

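Request:
servo_tool:
  increments:
    - {"dx": 0,"dy": 6,"dz": 0,"yaw": 0}
    - {"dx": 0,"dy": 12,"dz": 0,"yaw": 0}
    - {"dx": 0,"dy": 18,"dz": 0,"yaw": 0}
    - {"dx": 0,"dy": 24,"dz": 0,"yaw": 0}
    - {"dx": 0,"dy": 29,"dz": 0,"yaw": 0}
    - {"dx": 0,"dy": 33,"dz": 0,"yaw": 0}
    - {"dx": 0,"dy": 36,"dz": 0,"yaw": 0}
    - {"dx": 0,"dy": 38,"dz": 0,"yaw": 0}

```text
time: 5.4
tcp_pos: [0.5657, -0.1551, 0.0943]
eef_rot: [1.158, 1.241, -1.158]
wrist_force: [-2.8, -0.7, 0.9]
finger_gap: 0.591
```

Request:
servo_tool:
  increments:
    - {"dx": 0,"dy": 1,"dz": 0,"yaw": 0}
    - {"dx": 0,"dy": 2,"dz": 0,"yaw": 0}
    - {"dx": 0,"dy": 3,"dz": 0,"yaw": 0}

```text
time: 5.7
tcp_pos: [0.5684, -0.1549, 0.0943]
eef_rot: [1.158, 1.241, -1.158]
wrist_force: [-2.0, 0.2, 0.2]
finger_gap: 0.591
```

Request:
servo_tool:
  increments:
    - {"dx": 0,"dy": 1,"dz": 0,"yaw": 0}
    - {"dx": 0,"dy": 2,"dz": 0,"yaw": 0}
    - {"dx": 0,"dy": 3,"dz": 0,"yaw": 0}

```text
time: 6.0
tcp_pos: [0.5715, -0.1547, 0.0943]
eef_rot: [1.158, 1.241, -1.158]
wrist_force: [-2.5, -0.3, 0.9]
finger_gap: 0.59
```

Request:
servo_tool:
  increments:
    - {"dx": 0,"dy": 1,"dz": 0,"yaw": 0}
    - {"dx": 0,"dy": 2,"dz": 0,"yaw": 0}

```text
time: 6.2
tcp_pos: [0.5721, -0.1545, 0.0941]
eef_rot: [1.158, 1.243, -1.161]
wrist_force: [-10.7, -0.7, 5.6]
finger_gap: 0.59
```

Run:
```python
from h import *
s=get_state();print(s['tcp_pos'],s['wrist_force'],s['finger_gap'])
a,b=[cams.grab_frame(n) for n in('wrist','scene')];cv2.imwrite('pics/ws5.png',np.vstack([cv2.resize(a,(480,300)),cv2.resize(b[150:280,210:450],(554,300))[:,:480]]))
```

```text
[ 0.57207365 -0.15452992  0.0941425 ] [-10.69139817  -0.73374114   5.56987429] 0.5897270139888915
```

View pics/ws5.png

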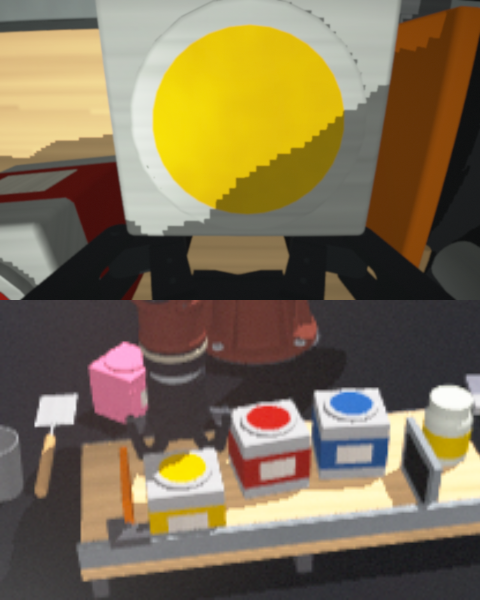

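Request:
servo_tool:
  increments:
    - {"dx": 0,"dy": -5,"dz": 0,"yaw": 0}
    - {"dx": 0,"dy": -45,"dz": 0,"yaw": 0}
    - {"dx": 0,"dy": -90,"dz": 0,"yaw": 0}
    - {"dx": 0,"dy": -135,"dz": 0,"yaw": 0}
    - {"dx": 0,"dy": -138,"dz": -40,"yaw": 0}
    - {"dx": 0,"dy": -138,"dz": -85,"yaw": 0}
    - {"dx": 0,"dy": -138,"dz": -130,"yaw": 0}

```text
time: 7.0
tcp_pos: [0.4272, -0.0337, 0.0948]
eef_rot: [1.161, 1.238, -1.158]
wrist_force: [1.9, 0.2, 0.6]
finger_gap: 0.59
```

Request:
servo_tool:
  increments:
    - {"dx": 0,"dy": 0,"dz": -45,"yaw": 0}
    - {"dx": 0,"dy": 0,"dz": -90,"yaw": 0}
    - {"dx": 0,"dy": 0,"dz": -110,"yaw": 0}
    - {"dx": 0,"dy": 0,"dz": -110,"yaw": 0}

```text
time: 7.4
tcp_pos: [0.4195, 0.0777, 0.0946]
eef_rot: [1.157, 1.242, -1.154]
wrist_force: [0.2, -0.4, -0.4]
finger_gap: 0.593
```

Run:
```python
from h import *
s=get_state();print(s['tcp_pos'],s['wrist_force'],s['finger_gap'])
a,b=[cams.grab_frame(n) for n in('wrist','scene')];cv2.imwrite('pics/ws6.png',np.vstack([cv2.resize(a,(480,300)),cv2.resize(b[150:280,210:450],(554,300))[:,:480]]))
```

```text
[0.41946334 0.07772282 0.09460488] [ 0.20956837 -0.41041602 -0.3788486 ] 0.5933811203205782
```

View pics/ws6.png

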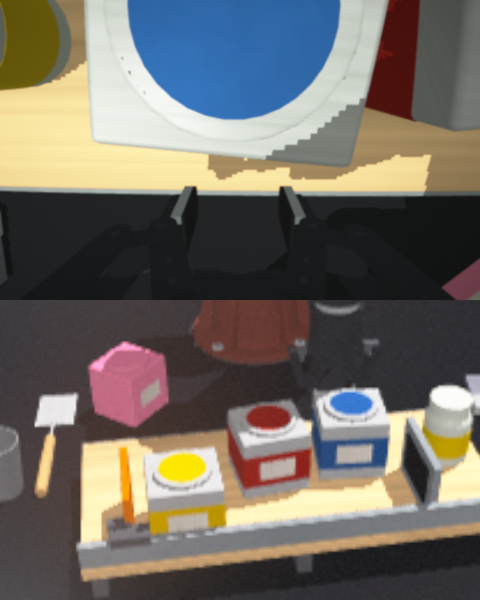

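Request:
servo_tool:
  increments:
    - {"dx": 0,"dy": 12,"dz": -5,"yaw": 0}
    - {"dx": 0,"dy": 18,"dz": -5,"yaw": 0}
    - {"dx": 0,"dy": 23,"dz": -5,"yaw": 0}
    - {"dx": 0,"dy": 28,"dz": -5,"yaw": 0}
    - {"dx": 0,"dy": 33,"dz": -5,"yaw": 0}
    - {"dx": 0,"dy": 38,"dz": -5,"yaw": 0}
    - {"dx": 0,"dy": 45,"dz": -5,"yaw": 0}
    - {"dx": 0,"dy": 52,"dz": -5,"yaw": 0}

```text
time: 8.3
tcp_pos: [0.471, 0.084, 0.0942]
eef_rot: [1.158, 1.242, -1.159]
wrist_force: [-2.0, -0.3, 0.4]
finger_gap: 0.591
```

Request:
servo_tool:
  increments:
    - {"dx": 0,"dy": 8,"dz": 0,"yaw": 0}
    - {"dx": 0,"dy": 16,"dz": 0,"yaw": 0}
    - {"dx": 0,"dy": 24,"dz": 0,"yaw": 0}
    - {"dx": 0,"dy": 32,"dz": 0,"yaw": 0}
    - {"dx": 0,"dy": 40,"dz": 0,"yaw": 0}
    - {"dx": 0,"dy": 48,"dz": 0,"yaw": 0}
    - {"dx": 0,"dy": 54,"dz": 0,"yaw": 0}
    - {"dx": 0,"dy": 60,"dz": 0,"yaw": 0}

```text
time: 9.1
tcp_pos: [0.5311, 0.0881, 0.0943]
eef_rot: [1.158, 1.241, -1.158]
wrist_force: [-2.5, 0.8, 0.2]
finger_gap: 0.59
```

Run:
```python
from h import *
s=get_state();print(s['tcp_pos'],s['wrist_force'],s['finger_gap'])
a,b=[cams.grab_frame(n) for n in('wrist','scene')];cv2.imwrite('pics/ws7.png',np.vstack([cv2.resize(a,(480,300)),cv2.resize(b[150:280,210:450],(554,300))[:,:480]]))
```

```text
[0.5311205  0.08807997 0.09426902] [-2.49885596  0.78549219  0.2412276 ] 0.5902280298115651
```

View pics/ws7.png

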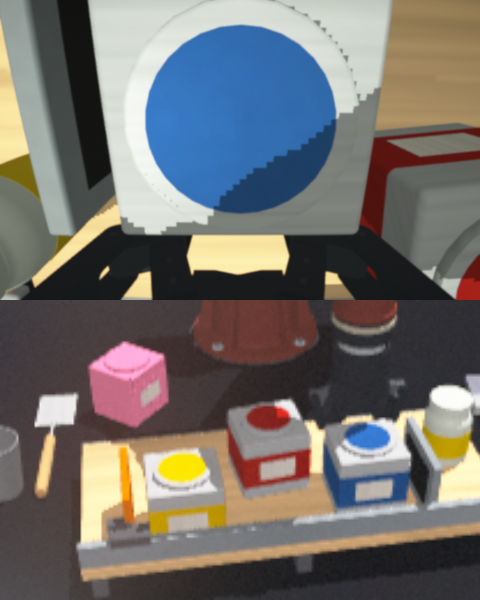

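Request:
servo_tool:
  increments:
    - {"dx": 0,"dy": 5,"dz": 0,"yaw": 0}
    - {"dx": 0,"dy": 10,"dz": 0,"yaw": 0}
    - {"dx": 0,"dy": 14,"dz": 0,"yaw": 0}
    - {"dx": 0,"dy": 17,"dz": 0,"yaw": 0}
    - {"dx": 0,"dy": 19,"dz": 0,"yaw": 0}
    - {"dx": 0,"dy": 20,"dz": 0,"yaw": 0}
    - {"dx": 0,"dy": 21,"dz": 0,"yaw": 0}
    - {"dx": 0,"dy": 22,"dz": 0,"yaw": 0}

```text
time: 10.0
tcp_pos: [0.5525, 0.0896, 0.0943]
eef_rot: [1.158, 1.241, -1.159]
wrist_force: [-3.0, -1.1, 1.1]
finger_gap: 0.592
```

Request:
servo_tool:
  increments:
    - {"dx": 0,"dy": 1,"dz": 0,"yaw": 0}
    - {"dx": 0,"dy": 2,"dz": 0,"yaw": 0}

```text
time: 10.2
tcp_pos: [0.5547, 0.0897, 0.0943]
eef_rot: [1.158, 1.241, -1.158]
wrist_force: [-3.2, 0.5, 0.8]
finger_gap: 0.589
```

Request:
servo_tool:
  increments:
    - {"dx": 0,"dy": 1,"dz": 0,"yaw": 0}

```text
time: 10.3
tcp_pos: [0.5557, 0.0898, 0.0943]
eef_rot: [1.158, 1.241, -1.158]
wrist_force: [-2.9, -1.2, 0.3]
finger_gap: 0.587
```

Request:
servo_tool:
  increments:
    - {"dx": 0,"dy": 1,"dz": 0,"yaw": 0}

```text
time: 10.4
tcp_pos: [0.5567, 0.0898, 0.0943]
eef_rot: [1.158, 1.241, -1.158]
wrist_force: [-2.0, 0.2, 0.5]
finger_gap: 0.592
```

Request:
servo_tool:
  increments:
    - {"dx": 0,"dy": 0.5,"dz": 0,"yaw": 0}

```text
time: 10.5
tcp_pos: [0.5567, 0.0899, 0.0942]
eef_rot: [1.158, 1.242, -1.159]
wrist_force: [-4.7, -0.6, 2.2]
finger_gap: 0.589
```

Request:
servo_tool:
  increments:
    - {"dx": 0,"dy": 0.7,"dz": 0,"yaw": 0}

```text
time: 10.6
tcp_pos: [0.5567, 0.0899, 0.0941]
eef_rot: [1.157, 1.242, -1.16]
wrist_force: [-9.7, 0.5, 3.4]
finger_gap: 0.591
```

Request:
servo_tool:
  increments:
    - {"dx": 0,"dy": -5,"dz": 0,"yaw": 0}
    - {"dx": 0,"dy": -45,"dz": 0,"yaw": 0}
    - {"dx": 0,"dy": -90,"dz": 0,"yaw": 0}
    - {"dx": 0,"dy": -130,"dz": 0,"yaw": 0}
    - {"dx": 0,"dy": -130,"dz": 40,"yaw": 0}
    - {"dx": 0,"dy": -130,"dz": 85,"yaw": 0}
    - {"dx": 0,"dy": -130,"dz": 121,"yaw": 0}
    - {"dx": 0,"dy": -130,"dz": 121,"yaw": 0}

```text
time: 11.4
tcp_pos: [0.438, -0.0435, 0.0949]
eef_rot: [1.161, 1.235, -1.16]
wrist_force: [1.0, 0.2, -0.3]
finger_gap: 0.59
```

Run:
```python
from h import *
s=get_state();print(s['tcp_pos'],s['wrist_force'],s['finger_gap'])
a,b=[cams.grab_frame(n) for n in('wrist','scene')];cv2.imwrite('pics/ws8.png',np.vstack([cv2.resize(a,(480,300)),cv2.resize(b[150:280,210:450],(554,300))[:,:480]]))
```

```text
[ 0.43799349 -0.04353682  0.09490204] [ 1.04119645  0.16788941 -0.28840123] 0.5896854292347768
```

View pics/ws8.png

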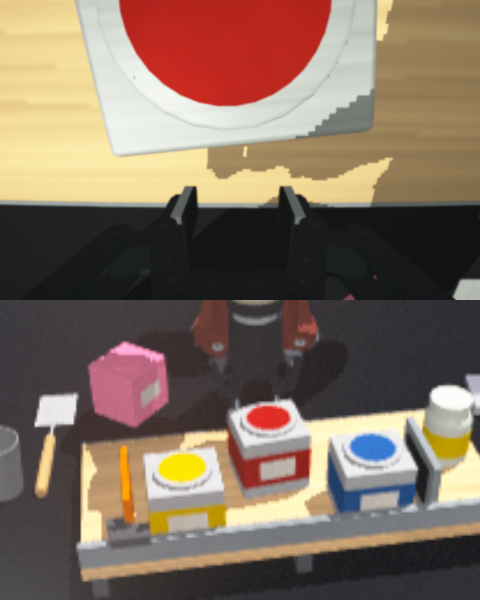

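Request:
servo_tool:
  increments:
    - {"dx": 0,"dy": 14,"dz": 1,"yaw": 0}
    - {"dx": 0,"dy": 22,"dz": 1,"yaw": 0}
    - {"dx": 0,"dy": 27,"dz": 1,"yaw": 0}
    - {"dx": 0,"dy": 32,"dz": 1,"yaw": 0}
    - {"dx": 0,"dy": 37,"dz": 1,"yaw": 0}
    - {"dx": 0,"dy": 42,"dz": 1,"yaw": 0}
    - {"dx": 0,"dy": 48,"dz": 1,"yaw": 0}
    - {"dx": 0,"dy": 56,"dz": 1,"yaw": 0}

```text
time: 12.3
tcp_pos: [0.4921, -0.0368, 0.0942]
eef_rot: [1.158, 1.242, -1.159]
wrist_force: [-2.8, 0.6, 1.0]
finger_gap: 0.591
```

Request:
servo_tool:
  increments:
    - {"dx": 0,"dy": 8,"dz": 0,"yaw": 0}
    - {"dx": 0,"dy": 16,"dz": 0,"yaw": 0}
    - {"dx": 0,"dy": 24,"dz": 0,"yaw": 0}
    - {"dx": 0,"dy": 32,"dz": 0,"yaw": 0}
    - {"dx": 0,"dy": 40,"dz": 0,"yaw": 0}
    - {"dx": 0,"dy": 46,"dz": 0,"yaw": 0}

```text
time: 12.9
tcp_pos: [0.5391, -0.0337, 0.0943]
eef_rot: [1.158, 1.241, -1.158]
wrist_force: [-2.8, -0.1, 0.2]
finger_gap: 0.59
```

Run:
```python
from h import *
s=get_state();print(s['tcp_pos'],s['wrist_force'],s['finger_gap'])
a,b=[cams.grab_frame(n) for n in('wrist','scene')];cv2.imwrite('pics/ws9.png',np.vstack([cv2.resize(a,(480,300)),cv2.resize(b[150:280,210:450],(554,300))[:,:480]]))
```

```text
[ 0.53908175 -0.03368113  0.09428695] [-2.7853468 -0.08731    0.2312604] 0.5902934074758172
```

View pics/ws9.png

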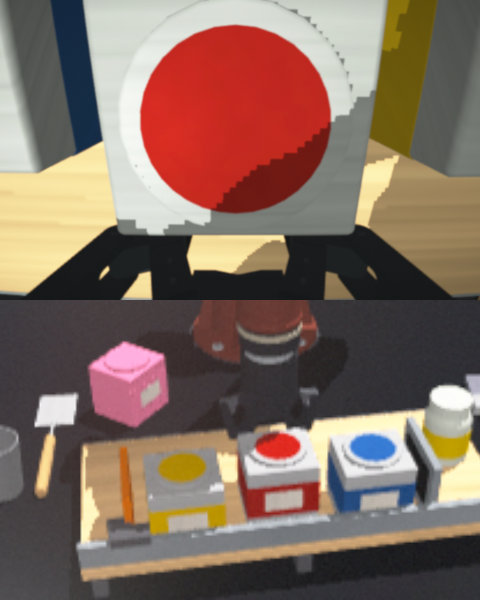

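Request:
servo_tool:
  increments:
    - {"dx": 0,"dy": 5,"dz": 0,"yaw": 0}
    - {"dx": 0,"dy": 10,"dz": 0,"yaw": 0}
    - {"dx": 0,"dy": 15,"dz": 0,"yaw": 0}
    - {"dx": 0,"dy": 18,"dz": 0,"yaw": 0}
    - {"dx": 0,"dy": 20,"dz": 0,"yaw": 0}
    - {"dx": 0,"dy": 21,"dz": 0,"yaw": 0}
    - {"dx": 0,"dy": 22,"dz": 0,"yaw": 0}
    - {"dx": 0,"dy": 23,"dz": 0,"yaw": 0}

```text
time: 13.8
tcp_pos: [0.5611, -0.0321, 0.0943]
eef_rot: [1.158, 1.241, -1.158]
wrist_force: [-1.5, -0.4, 0.7]
finger_gap: 0.594
```

Request:
servo_tool:
  increments:
    - {"dx": 0,"dy": 1,"dz": 0,"yaw": 0}

```text
time: 13.9
tcp_pos: [0.5622, -0.0321, 0.0943]
eef_rot: [1.158, 1.241, -1.158]
wrist_force: [-2.6, -0.0, 1.7]
finger_gap: 0.591
```

Request:
servo_tool:
  increments:
    - {"dx": 0,"dy": 1,"dz": 0,"yaw": 0}

```text
time: 14.0
tcp_pos: [0.5632, -0.032, 0.0943]
eef_rot: [1.158, 1.241, -1.158]
wrist_force: [-3.4, 0.3, 0.6]
finger_gap: 0.586
```

Request:
servo_tool:
  increments:
    - {"dx": 0,"dy": 0.7,"dz": 0,"yaw": 0}

```text
time: 14.1
tcp_pos: [0.5639, -0.032, 0.0943]
eef_rot: [1.158, 1.241, -1.158]
wrist_force: [-2.5, -0.7, 0.9]
finger_gap: 0.59
```

Request:
servo_tool:
  increments:
    - {"dx": 0,"dy": 0.7,"dz": 0,"yaw": 0}

```text
time: 14.2
tcp_pos: [0.5643, -0.0319, 0.0943]
eef_rot: [1.158, 1.241, -1.159]
wrist_force: [-6.4, -0.4, 2.9]
finger_gap: 0.587
```

Request:
servo_tool:
  increments:
    - {"dx": 0,"dy": 0.7,"dz": 0,"yaw": 0}

```text
time: 14.3
tcp_pos: [0.5644, -0.0318, 0.0942]
eef_rot: [1.158, 1.242, -1.16]
wrist_force: [-9.0, 0.1, 5.2]
finger_gap: 0.594
```

Request:
servo_tool:
  increments:
    - {"dx": 0,"dy": -4,"dz": 0,"yaw": 0}
    - {"dx": 0,"dy": -25,"dz": 0,"yaw": 0}
    - {"dx": -45,"dy": -30,"dz": 0,"yaw": 0}
    - {"dx": -90,"dy": -30,"dz": 0,"yaw": 0}
    - {"dx": -130,"dy": -25,"dz": 20,"yaw": 0}
    - {"dx": -150,"dy": -15,"dz": 60,"yaw": 0}
    - {"dx": -150,"dy": 0,"dz": 105,"yaw": 0}
    - {"dx": -150,"dy": 15,"dz": 150,"yaw": 0}
  claw: 1

```text
time: 15.1
tcp_pos: [0.5922, -0.1823, 0.246]
eef_rot: [1.159, 1.237, -1.156]
wrist_force: [1.5, 0.6, -0.4]
finger_gap: -0.0
```

Request:
servo_tool:
  increments:
    - {"dx": 0,"dy": 15,"dz": 45,"yaw": 0}
    - {"dx": 0,"dy": 28,"dz": 90,"yaw": 0}
    - {"dx": 0,"dy": 28,"dz": 100,"yaw": 0}
    - {"dx": 0,"dy": 28,"dz": 100,"yaw": 0}

```text
time: 15.5
tcp_pos: [0.6255, -0.2802, 0.2435]
eef_rot: [1.16, 1.24, -1.16]
wrist_force: [-1.1, -0.2, 0.3]
finger_gap: 0.005
```

Run:
```python
from h import *
from ov import overlay
s=get_state();print(s['tcp_pos'],s['wrist_force'],s['finger_gap'])
im=cams.grab_frame('wrist')
overlay('wrist',im,[.5516,-.0089,.065],'pics/w10.png',(0,0,640,400),1.25)
b=cams.grab_frame('scene');cv2.imwrite('pics/s10.png',cv2.resize(b[150:280,140:450],None,fx=2.5,fy=2.5))
```

```text
[ 0.62552312 -0.28018868  0.2435123 ] [-1.06954496 -0.16696134  0.31397757] 0.004893191646871798
```

View pics/w10.png

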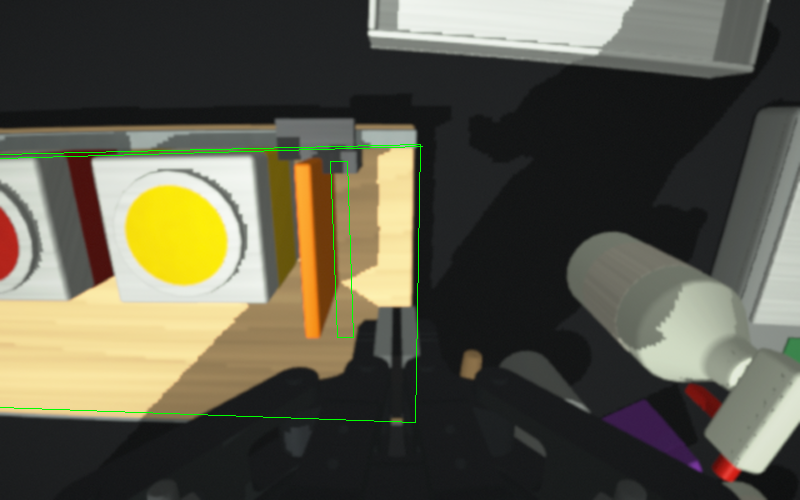

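View pics/s10.png

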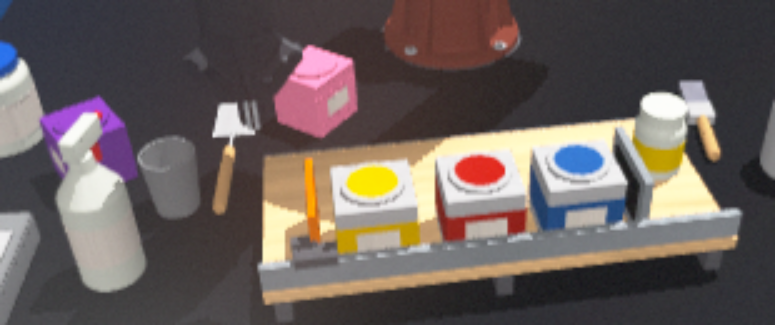

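Request:
servo_tool:
  increments:
    - {"dx": 45,"dy": 0,"dz": 0,"yaw": 0}
    - {"dx": 90,"dy": 0,"dz": 0,"yaw": 0}
    - {"dx": 130,"dy": 0,"dz": 0,"yaw": 0}
    - {"dx": 146,"dy": 0,"dz": -5,"yaw": 0}
    - {"dx": 146,"dy": 0,"dz": -14,"yaw": 0}
    - {"dx": 146,"dy": 0,"dz": -20,"yaw": 0}
    - {"dx": 146,"dy": 0,"dz": -24,"yaw": 0}
    - {"dx": 146,"dy": 0,"dz": -28,"yaw": 0}

```text
time: 16.4
tcp_pos: [0.6246, -0.2502, 0.1005]
eef_rot: [1.158, 1.238, -1.157]
wrist_force: [0.4, -1.7, 3.4]
finger_gap: -0.002
```

Request:
servo_tool:
  increments:
    - {"dx": 0,"dy": 0,"dz": -4,"yaw": 0}
    - {"dx": 0,"dy": 0,"dz": -8,"yaw": 0}
    - {"dx": 0,"dy": 0,"dz": -12,"yaw": 0}

```text
time: 16.7
tcp_pos: [0.6235, -0.2393, 0.0996]
eef_rot: [1.158, 1.237, -1.158]
wrist_force: [0.2, -4.9, 7.4]
finger_gap: -0.0
```

Run:
```python
from h import *
s=get_state();print(s['tcp_pos'],s['wrist_force'],s['finger_gap'])
a,b=[cams.grab_frame(n) for n in('wrist','scene')];cv2.imwrite('pics/ws11.png',np.vstack([cv2.resize(a,(480,300)),cv2.resize(b[150:280,210:450],(554,300))[:,:480]]))
```

```text
[ 0.62349804 -0.23929799  0.09957228] [ 0.18656664 -4.87770958  7.42925171] -0.00014539924891980328
```

View pics/ws11.png

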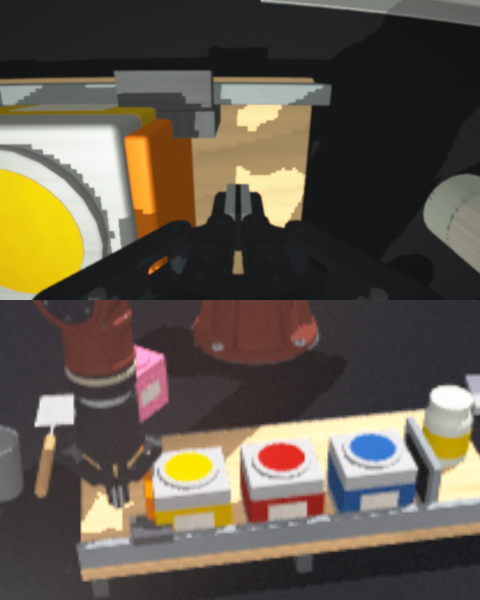

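Request:
servo_tool:
  increments:
    - {"dx": -10,"dy": 0,"dz": 14,"yaw": 0}
    - {"dx": -50,"dy": 0,"dz": 28,"yaw": 0}
    - {"dx": -90,"dy": 0,"dz": 30,"yaw": 0}

```text
time: 17.1
tcp_pos: [0.6237, -0.2689, 0.1882]
eef_rot: [1.159, 1.243, -1.16]
wrist_force: [-0.1, -1.1, 0.5]
finger_gap: 0.003
```

Run:
```python
from h import *
s=get_state();print(s['tcp_pos'],s['wrist_force'],s['qpos'].round(3) if hasattr(s['qpos'],'round') else s['qpos'])
a,b=[cams.grab_frame(n) for n in('wrist','scene')];cv2.imwrite('pics/ws12.png',np.vstack([cv2.resize(a,(480,300)),cv2.resize(b[150:280,210:450],(554,300))[:,:480]]))
```

```text
[ 0.62367764 -0.26887732  0.18819994] [-0.09134248 -1.05146308  0.45301401] [-0.515  0.617  0.252  1.208  0.     2.559]
```

View pics/ws12.png

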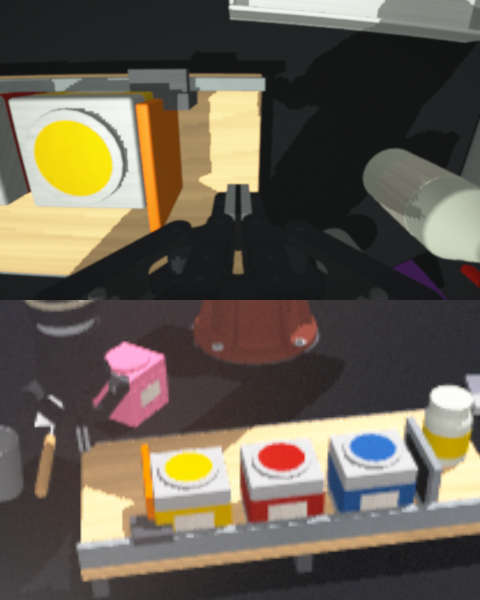

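Request:
servo_tool:
  increments:
    - {"dx": 0,"dy": 0,"dz": 0,"yaw": -0.149}
    - {"dx": 0,"dy": 0,"dz": 0,"yaw": -0.298}
    - {"dx": 0,"dy": 0,"dz": 0,"yaw": -0.447}
    - {"dx": 0,"dy": 0,"dz": 0,"yaw": -0.596}
    - {"dx": 0,"dy": 0,"dz": 0,"yaw": -0.745}
    - {"dx": 0,"dy": 0,"dz": 0,"yaw": -0.894}
    - {"dx": 0,"dy": 0,"dz": 0,"yaw": -1.043}
    - {"dx": 0,"dy": 0,"dz": 0,"yaw": -1.192}

```text
time: 18.0
tcp_pos: [0.6243, -0.2677, 0.1876]
eef_rot: [0.239, 1.559, -0.238]
wrist_force: [0.2, 0.2, -0.2]
finger_gap: -0.002
```

Request:
servo_tool:
  increments:
    - {"dx": 30,"dy": 0,"dz": 0,"yaw": -0.149}
    - {"dx": 60,"dy": 0,"dz": 0,"yaw": -0.298}
    - {"dx": 87,"dy": 0,"dz": 0,"yaw": -0.375}
    - {"dx": 87,"dy": 0,"dz": 0,"yaw": -0.375}
    - {"dx": 87,"dy": 0,"dz": 0,"yaw": -0.375}

```text
time: 18.5
tcp_pos: [0.6244, -0.2679, 0.1013]
eef_rot: [-0.049, 1.571, 0.05]
wrist_force: [-0.3, 0.4, 1.0]
finger_gap: -0.001
```

Run:
```python
from h import *
s=get_state();print(s['tcp_pos'],s['wrist_force'],s['qpos']);print(R.from_rotvec(s['eef_rot']).as_matrix().round(3))
a,b=[cams.grab_frame(n) for n in('wrist','scene')];cv2.imwrite('pics/ws13.png',np.vstack([cv2.resize(a,(480,300)),cv2.resize(b[150:280,210:450],(554,300))[:,:480]]))
```

```text
[ 0.62436499 -0.26792567  0.10131541] [-0.28067221  0.38762268  0.9658291 ] [-5.12949906e-01  6.70983903e-01  1.15494800e-01  1.01659538e+00
  1.94708822e-04  9.95263441e-01]
[[-0.001 -0.063  0.998]
 [ 0.001  0.998  0.063]
 [-1.     0.001 -0.001]]
```

View pics/ws13.png

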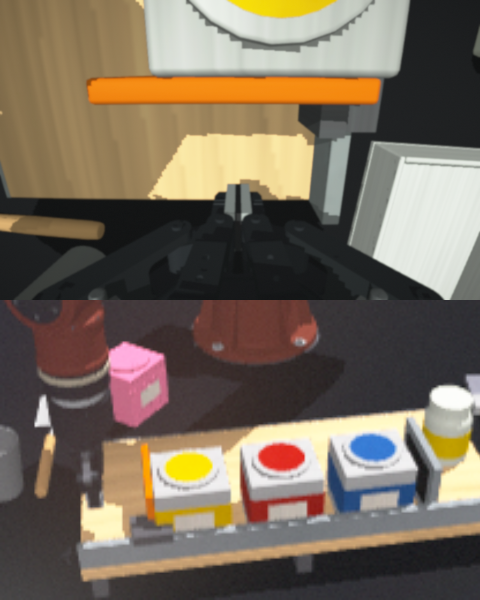

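Request:
servo_tool:
  increments:
    - {"dx": 1,"dy": 15,"dz": 0,"yaw": 0}
    - {"dx": 1,"dy": 28,"dz": 0,"yaw": 0}
    - {"dx": 1,"dy": 34,"dz": 0,"yaw": 0}
    - {"dx": 1,"dy": 39,"dz": 0,"yaw": 0}
    - {"dx": 1,"dy": 44,"dz": 0,"yaw": 0}
    - {"dx": 1,"dy": 49,"dz": 0,"yaw": 0}

```text
time: 19.2
tcp_pos: [0.6215, -0.2191, 0.1004]
eef_rot: [-0.051, 1.57, 0.051]
wrist_force: [0.5, -0.2, -0.6]
finger_gap: 0.005
```

Request:
servo_tool:
  increments:
    - {"dx": 0,"dy": 5,"dz": 0,"yaw": 0}
    - {"dx": 0,"dy": 10,"dz": 0,"yaw": 0}
    - {"dx": 0,"dy": 15,"dz": 0,"yaw": 0}
    - {"dx": 0,"dy": 20,"dz": 0,"yaw": 0}

```text
time: 19.6
tcp_pos: [0.6203, -0.1996, 0.1004]
eef_rot: [-0.051, 1.57, 0.05]
wrist_force: [0.8, -3.8, -1.0]
finger_gap: -0.0
```

Run:
```python
from h import *
s=get_state();print(s['tcp_pos'],s['wrist_force'])
a,b=[cams.grab_frame(n) for n in('wrist','scene')];cv2.imwrite('pics/ws14.png',np.vstack([cv2.resize(a,(480,300)),cv2.resize(b[150:280,210:450],(554,300))[:,:480]]))
```

```text
[ 0.62029231 -0.19955259  0.10037044] [ 0.8002392  -3.7532566  -1.03361907]
```

View pics/ws14.png

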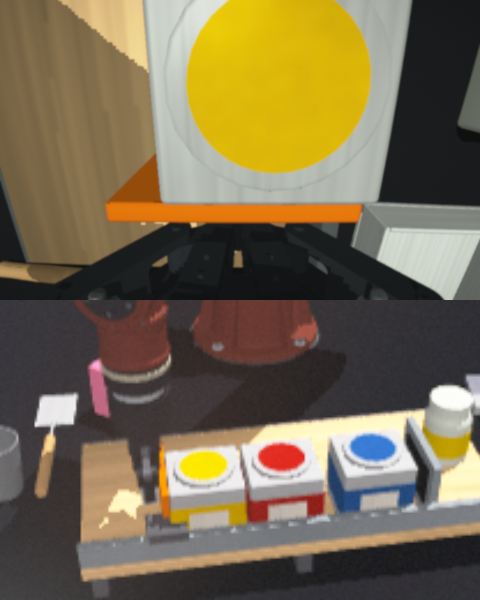

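Request:
servo_tool:
  increments:
    - {"dx": 0,"dy": 5,"dz": 0,"yaw": 0}
    - {"dx": 0,"dy": 10,"dz": 0,"yaw": 0}
    - {"dx": 0,"dy": 15,"dz": 0,"yaw": 0}
    - {"dx": 0,"dy": 20,"dz": 0,"yaw": 0}
    - {"dx": 0,"dy": 24,"dz": 0,"yaw": 0}
    - {"dx": 0,"dy": 28,"dz": 0,"yaw": 0}

```text
time: 20.3
tcp_pos: [0.6185, -0.1719, 0.1004]
eef_rot: [-0.052, 1.57, 0.05]
wrist_force: [0.7, -6.8, -1.0]
finger_gap: 0.0
```

Request:
servo_tool:
  increments:
    - {"dx": 0,"dy": 4,"dz": 0,"yaw": 0}
    - {"dx": 0,"dy": 8,"dz": 0,"yaw": 0}
    - {"dx": 0,"dy": 12,"dz": 0,"yaw": 0}

```text
time: 20.6
tcp_pos: [0.6178, -0.1604, 0.1004]
eef_rot: [-0.052, 1.57, 0.049]
wrist_force: [1.6, -8.1, -2.1]
finger_gap: 0.002
```

Run:
```python
from h import *
s=get_state();print(s['tcp_pos'],s['wrist_force'])
a,b=[cams.grab_frame(n) for n in('wrist','scene')];cv2.imwrite('pics/ws15.png',np.vstack([cv2.resize(a,(480,300)),cv2.resize(b[150:280,210:450],(554,300))[:,:480]]))
```

```text
[ 0.61780223 -0.16043283  0.10038383] [ 1.60352656 -8.06312674 -2.1408173 ]
```

View pics/ws15.png

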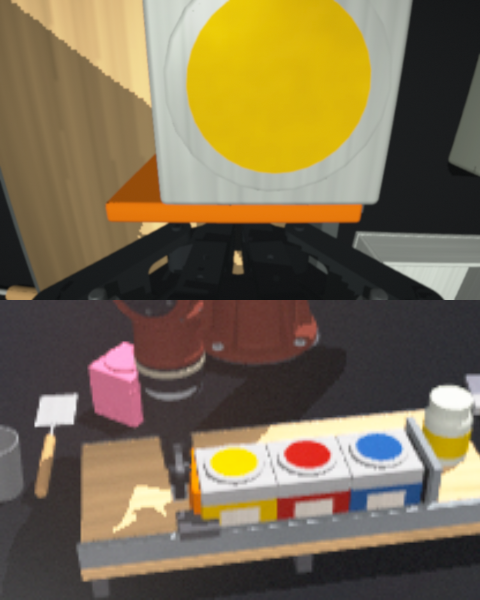

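Request:
servo_tool:
  increments:
    - {"dx": 0,"dy": 3,"dz": 0,"yaw": 0}
    - {"dx": 0,"dy": 5,"dz": 0,"yaw": 0}
    - {"dx": 0,"dy": 7,"dz": 0,"yaw": 0}
    - {"dx": 0,"dy": 8,"dz": 0,"yaw": 0}
    - {"dx": 0,"dy": 9,"dz": 0,"yaw": 0}

```text
time: 21.2
tcp_pos: [0.6173, -0.1515, 0.1004]
eef_rot: [-0.052, 1.57, 0.049]
wrist_force: [1.4, -8.5, -2.2]
finger_gap: 0.0
```

Request:
servo_tool:
  increments:
    - {"dx": 0,"dy": 1,"dz": 0,"yaw": 0}

```text
time: 21.3
tcp_pos: [0.6172, -0.1505, 0.1004]
eef_rot: [-0.052, 1.57, 0.049]
wrist_force: [2.0, -7.3, -1.9]
finger_gap: -0.008
```

Request:
servo_tool:
  increments:
    - {"dx": 0,"dy": 1,"dz": 0,"yaw": 0}

```text
time: 21.4
tcp_pos: [0.6172, -0.1496, 0.1004]
eef_rot: [-0.052, 1.57, 0.049]
wrist_force: [1.3, -9.6, -1.2]
finger_gap: 0.006
```

Request:
servo_tool:
  increments:
    - {"dx": 0,"dy": 1,"dz": 0,"yaw": 0}

```text
time: 21.5
tcp_pos: [0.6171, -0.1486, 0.1004]
eef_rot: [-0.052, 1.57, 0.049]
wrist_force: [1.5, -8.8, -1.5]
finger_gap: -0.0
```

Request:
servo_tool:
  increments:
    - {"dx": 0,"dy": 0.7,"dz": 0,"yaw": 0}

```text
time: 21.6
tcp_pos: [0.617, -0.1478, 0.1004]
eef_rot: [-0.052, 1.57, 0.049]
wrist_force: [1.0, -9.1, -0.7]
finger_gap: 0.002
```

Request:
servo_tool:
  increments:
    - {"dx": 0,"dy": 0.7,"dz": 0,"yaw": 0}

```text
time: 21.7
tcp_pos: [0.617, -0.1472, 0.1004]
eef_rot: [-0.052, 1.57, 0.049]
wrist_force: [0.3, -8.1, -1.3]
finger_gap: -0.001
```

Request:
servo_tool:
  increments:
    - {"dx": 0,"dy": 0.7,"dz": 0,"yaw": 0}
    - {"dx": 0,"dy": 1.4,"dz": 0,"yaw": 0}

```text
time: 21.9
tcp_pos: [0.617, -0.147, 0.1005]
eef_rot: [-0.053, 1.57, 0.047]
wrist_force: [1.9, -16.4, -3.2]
finger_gap: -0.004
```

Request:
servo_tool:
  increments:
    - {"dx": 0,"dy": 0.7,"dz": 0,"yaw": 0}

```text
time: 22.0
tcp_pos: [0.617, -0.147, 0.1005]
eef_rot: [-0.054, 1.57, 0.045]
wrist_force: [1.1, -18.4, -3.4]
finger_gap: -0.004
```

Request:
servo_tool:
  increments:
    - {"dx": 0,"dy": 0.7,"dz": 0,"yaw": 0}

```text
time: 22.1
tcp_pos: [0.617, -0.147, 0.1005]
eef_rot: [-0.054, 1.57, 0.044]
wrist_force: [1.1, -21.7, -4.7]
finger_gap: -0.003
```

Request:
servo_tool:
  increments:
    - {"dx": 0,"dy": -1.4,"dz": 0,"yaw": 0}
    - {"dx": 0,"dy": -1.4,"dz": 0,"yaw": 0}
    - {"dx": 0,"dy": -1.4,"dz": 0,"yaw": 0}
    - {"dx": 0,"dy": -1.4,"dz": 0,"yaw": 0}
    - {"dx": 0,"dy": -1.4,"dz": 0,"yaw": 0}

```text
time: 22.6
tcp_pos: [0.617, -0.147, 0.1004]
eef_rot: [-0.053, 1.57, 0.047]
wrist_force: [1.0, -14.5, -3.3]
finger_gap: -0.001
```

Run:
```python
from h import *
s=get_state();print(s['tcp_pos'],s['wrist_force'])
a,b=[cams.grab_frame(n) for n in('wrist','scene')];cv2.imwrite('pics/ws16.png',np.vstack([cv2.resize(a,(480,300)),cv2.resize(b[150:280,210:450],(554,300))[:,:480]]))
```

```text
[ 0.6169628  -0.14695122  0.10041662] [  1.02850385 -14.52700993  -3.32789331]
```

View pics/ws16.png

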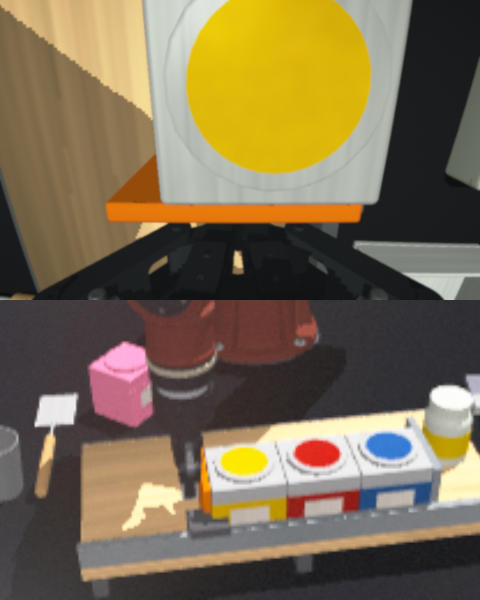

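Request:
servo_tool:
  increments:
    - {"dx": 0,"dy": -4,"dz": 0,"yaw": 0}
    - {"dx": 0,"dy": -12,"dz": 0,"yaw": 0}
    - {"dx": -10,"dy": -35,"dz": 0,"yaw": 0}
    - {"dx": -55,"dy": -45,"dz": 0,"yaw": 0}
    - {"dx": -100,"dy": -45,"dz": 0,"yaw": 0}
    - {"dx": -145,"dy": -35,"dz": 0,"yaw": 0}
    - {"dx": -180,"dy": -5,"dz": 0,"yaw": 0}
    - {"dx": -210,"dy": 30,"dz": 0,"yaw": 0}

```text
time: 23.5
tcp_pos: [0.6146, -0.1147, 0.3124]
eef_rot: [-0.05, 1.569, 0.05]
wrist_force: [-0.7, -0.1, -0.6]
finger_gap: -0.001
```

Request:
servo_tool:
  increments:
    - {"dx": -25,"dy": 40,"dz": 0,"yaw": 0}
    - {"dx": -40,"dy": 80,"dz": 0,"yaw": 0}
    - {"dx": -40,"dy": 125,"dz": 0,"yaw": 0}
    - {"dx": -40,"dy": 165,"dz": 0,"yaw": 0}
    - {"dx": -40,"dy": 165,"dz": 0,"yaw": 0}
    - {"dx": -40,"dy": 165,"dz": 0,"yaw": 0}

```text
time: 24.1
tcp_pos: [0.6037, 0.0508, 0.3503]
eef_rot: [-0.053, 1.571, 0.053]
wrist_force: [0.1, -0.6, -0.0]
finger_gap: -0.004
```

Run:
```python
from h import *
from ov import overlay
s=get_state();print(s['tcp_pos'],s['wrist_force'])
im=cams.grab_frame('wrist');cv2.imwrite('pics/w17.png',im)
overlay('wrist',im,[.5516,-.0089,.065],'pics/w17o.png',(0,0,640,400),1.25)
b=cams.grab_frame('scene');cv2.imwrite('pics/s17.png',cv2.resize(b[150:280,140:450],None,fx=2.5,fy=2.5))
```

```text
[0.6037066  0.05079745 0.35029728] [ 0.08156543 -0.62290639 -0.04855322]
```

View pics/w17o.png

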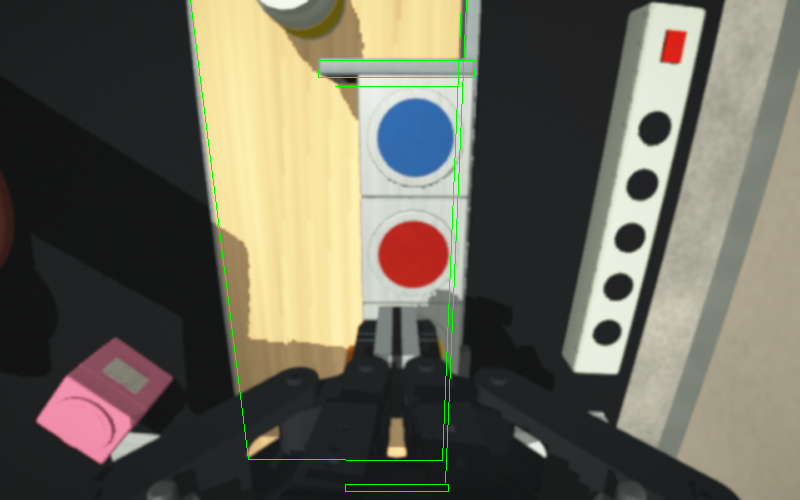

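View pics/s17.png

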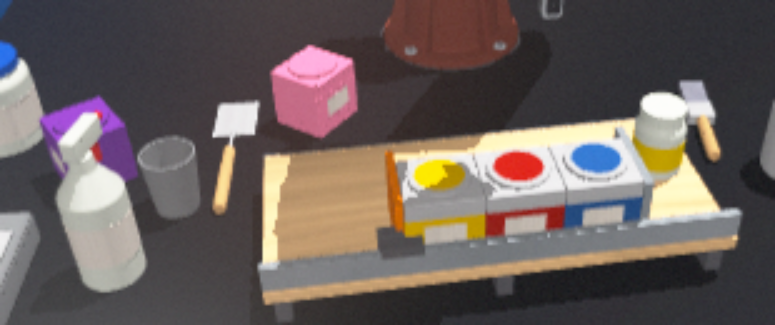

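Request:
servo_tool:
  increments:
    - {"dx": 0,"dy": -45,"dz": -25,"yaw": 0}
    - {"dx": 0,"dy": -90,"dz": -50,"yaw": 0}
    - {"dx": 0,"dy": -135,"dz": -70,"yaw": 0}
    - {"dx": 0,"dy": -135,"dz": -70,"yaw": 0}
    - {"dx": 0,"dy": -135,"dz": -70,"yaw": 0}

```text
time: 24.7
tcp_pos: [0.5423, -0.0918, 0.3504]
eef_rot: [-0.047, 1.57, 0.048]
wrist_force: [0.9, 1.4, 0.6]
finger_gap: 0.002
```

Run:
```python
from h import *
s=get_state();print(s['tcp_pos'],s['eef_rot'])
im=cams.grab_frame('wrist');cv2.imwrite('pics/w18.png',im)
cv2.imwrite('pics/w18c.png',cv2.resize(im[0:280,260:540],None,fx=2.1,fy=2.1,interpolation=cv2.INTER_CUBIC))
```

```text
[ 0.5423488  -0.09177374  0.35041847] [-0.04743424  1.5701871   0.04770825]
```

View pics/w18c.png

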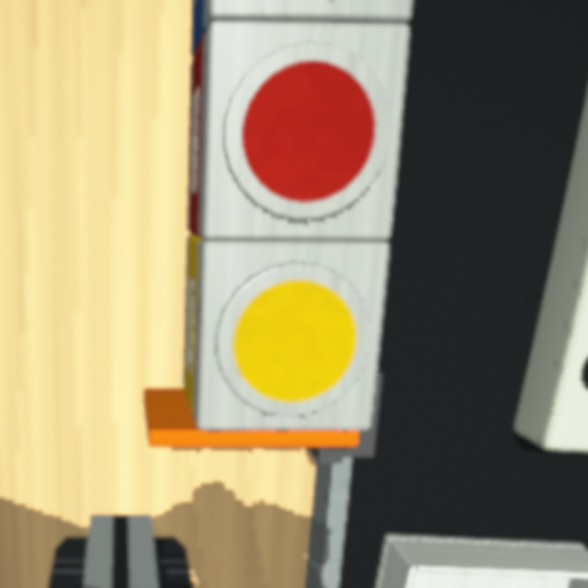

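Run:
```python
from h import *
sh=np.array([.5516,-.0089,.0645])
def toS(P):
    d=P[:,:2]-sh[:2];c,s=np.cos(sh[2]),np.sin(sh[2]);return np.c_[c*d[:,0]+s*d[:,1],-s*d[:,0]+c*d[:,1]].round(4)
f=lambda L:[np.array(u)/2.1+[260,0]-.25 for u in L]
print('front edge corners',toS(unproj('wrist',f([(210,20),(205,239),(196,430)]),.16)).tolist())
print('back',toS(unproj('wrist',f([(411,20),(389,240),(370,430)]),.16)).tolist())
print('bookend outer',toS(unproj('wrist',f([(150,445),(359,445)]),.15)).tolist())
for n in('top','scene'):cv2.imwrite('pics/%s19.png'%n,cams.grab_frame(n))
a=cv2.imread('pics/scene0.png');b=cv2.imread('pics/scene19.png')
d=cv2.absdiff(a,b).max(2);cv2.imwrite('pics/d19.png',np.vstack([b,cv2.cvtColor(d,cv2.COLOR_GRAY2BGR)])[::1]) 
cv2.imwrite('pics/d19.png',cv2.resize(cv2.imread('pics/d19.png'),(480,600)))
```

```text
front edge corners [[0.0246, 0.0719], [0.025, -0.0202], [0.0234, -0.113]]
back [[0.1117, 0.0729], [0.1109, -0.0203], [0.1111, -0.1133]]
bookend outer [[0.0009, -0.1244], [0.1099, -0.1247]]
```

View pics/d19.png

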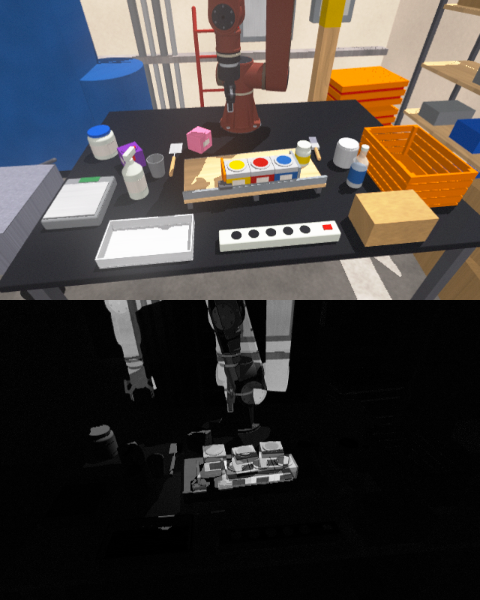

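```bash
python3 -c "
from bench import order,get_state
print(get_state()['time'],get_state()['wrist_force']);print(order.hand_in())"
```

```text
24.85 [-0.22704586  0.5991765   0.10473329]
the job is handed in; nothing more can be done
None
```

The three tins stand side by side, upright and square against the back lip. The orange bookend closes the row against the end stop, and I handed the job in at 24.85 s.

**What I did:**
- I pushed yellow, then blue, then red back with two spread fingers. Each stopped at the lip, with about 10 N at most in the readings.
- I then slid the bookend up behind the row and pressed it against the end stop. The press was held at about 14.5 N for half a second, after a short peak of 22 N. That was the highest push force in any reading.
- I let go, moved the arm clear and handed in.

**Last checks:**
- The wrist camera showed the lids touching with no gaps, and their front edges at shelf x of 23 to 25 mm, where 25 mm is expected.
- Comparing the scene picture with the first one showed no bystander moved. The pink box, which I worked close to, also stands where it was.

**Not as expected:**
- The first bookend approach had the wrong gripper orientation. The finger linkage touched the bookend's top edge with about 7 N upward and moved it nearer the yellow tin. I backed off, turned the gripper a quarter turn and pushed cleanly.
- My estimate puts the bookend 5 to 6 mm further along the shelf than a tight row should give, and the joints between tins 4 to 6 mm. I take this as an error in my estimate of the shelf's position. The arm stopped moving while the force rose, and the camera view shows blue against the end stop.

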